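# Load the readout paper and hold the sample cell in the photometer beam

## Robot

A 6-joint arm with a two-finger parallel gripper is mounted at the origin on a cart in front of the work surface, level with it; the furniture and walls round the work are solid. World frame = base frame: x ahead of the robot, y to its left, z up, the work surface at z = 0. Lengths are in mm, angles in rad, forces in N, time in s.
With the tool pointing down it reaches from about 350 to 725 mm from the base axis. Payload 4.3 kg.
Tool frame: the origin (TCP) lies midway between the tips of the shut fingers; the grasp point (between the pads) lies 19 mm behind it; z points along the fingers, y is the line along which they close (so a half turn about z gives the same grasp; the last joint's range is limited). The gripper opens to 85 mm and grips with 20 to 120 N. Pads are 22 mm wide; open, the fingers measure 114 mm over their backs; the gripper's body (76 mm by 85 mm) begins 54 mm behind the grasp point. The pads swing forward as they close: fully open they stand 13 mm farther back than shut.
Start: joints at [-1.329, 0.377, 0.081, 1.274, 0, 1.46], TCP at [198.151, -539.818, 231.329] pointing down, gripper open.
Joint ranges: [-2.72, 2.72], [-0.84, 1.66], [-1.02, 1.22], [-1.77, 2.12], [-1.37, 1.28], [-3.14, 3.14]. Speed limits (rad/s): [2.57, 2.57, 3.14, 3.14, 3.14, 3.14].

## Interface

Orientations are given as a unit quaternion [x, y, z, w].
In Python, from workcell import monitor, imaging, job gives the robot as it stands.
- The arm moves only by the tool move_arm, never from a script. Its argument "targets" is a list that holds one entry, the list of rows, each a list of 7 numbers: the opening, from 0 (shut) to 1 (fully open), then the shift along the tool's x, y, z in cm, then the turn, a rotation vector about the tool's x, y, z in rad. In form: [[[gripper, dx, dy, dz, ax, ay, az], ...]]. A call has 1 to 20 rows; each row shifts and turns the commanded pose from where the row before left it, along the tool's axes as they then stand; what a row does not reach is not made up. A row lasts 1/8 s, in which the tool goes at most 62.5 mm and 10.7 degrees, less where a joint would pass 70% of its speed; a pose out of reach is approached as far as the arm can. A call with a gripper value outside its range is refused whole. The fingers move at their own pace and stop on an object; "grip_force" is the grip in N (left out, the last holds). Time passes only in rows, so rows that do not move let the fingers close. It gives the time, the measured TCP pose, the force, the opening and the grip force at its end, in the units of the state.
- monitor.state(): the state, without advancing time (a new reading comes with each control period).
- imaging.camera(name): name is "scene" or "top" or "wrist"; returns (picture, depth): 400x640x3 uint8, red, green, blue; 400x640 float32, mm along the optical axis (not along the pixel's ray), 0 where there is no reading.
- imaging.camera_model(name): a dict with "fx", "fy", "cx", "cy" (pixels), "k1" (the pictures are not rectified: a ray, as slopes to the right and down, at radius r is drawn at 1 + k1 r^2 times it, then the intrinsics apply), "R" (3x3) and "t" (3): a world point X has camera coordinates R X + t. Camera axes: x right, y down, z forward; pixel columns grow to the right and rows downward; lengths in mm; the calibration is good to about 2 mm. A picture is of the moment at which its call begins: read the wrist's pose just before it. camera_model takes no time and is no camera call; for the wrist camera it gives the pose at the moment of the call.
- job.close_job(): hands the job in; it is judged then, once.
The state is a dict: "t": time; "qpos": joint angles; "qd": joint speeds; "effort": joint torques, N m; "ee_pos": TCP position; "ee_rot": TCP orientation; "ft_force": force on the tool from outside, world axes, zero at the start; "moment": the same for the moment, N m; "gripper_width": finger opening in mm; "grasp_force": force on a finger pad.
Only numpy, scipy, OpenCV 4.12 (cv2) and the standard library are available. Lean on these libraries where they do the work, as an engineer would, in place of code of your own. Each camera call takes 0.05 s, during which the arm holds its last target. There are 200 camera calls.

## Task

A printed reading of the long glass cell is to be taken. First put the paper roll onto the printer's upright spindle, fully down, and let go of it; then lift the longest of the three glass cells out of the rack, touching only its two long frosted sides and never its clear end windows or its lid, and hold it upright midway between the photometer's two lens tubes, so that the beam goes in through the middle of one end window and out through the other. Touch nothing of the photometer with the cell or the fingers, leave the other cells, the mug, the vials and the beaker as they stand, and finish while still holding the cell in the beam: do not put it down.

Things in the scene. Friction and masses are not known exactly. Their poses are not given: they have to be found in the camera images.
- paper_roll: white paper roll on a card core, standing upright on the bench: 57 mm diameter, 57 mm high, straight bore 26 mm right through, about 110 g; origin at the centre of its underside, z along the bore. Same either way up
- printer: fixed grey readout printer: low deck with an upright steel spindle at its right (-y) end and a raised print unit (top at 77 mm above the bench) that begins 52 mm to the +y side of the spindle axis. Origin on the spindle's axis at bench height; x points away from the robot, y to the print unit; free room on the deck on the other three sides of the roll
- spindle_foot (a point): on the printer: centre of the black disc (66 mm diameter) that carries the roll, 30 mm above the bench; the spindle is 20 mm thick, stands 39 mm up from this point and has a tapered tip (the top 11 mm). z up. A roll fully down has its underside at this height
- cell_rack: fixed grey rack, 46 x 200 mm (its 5 mm thick foot 54 x 208), top 20 mm above the bench, origin at the centre of its underside, y along the rack; three slots in line along y, 64 mm apart, each 14.5 x 52 mm and 14 mm deep (floor 6 mm above the bench). Each slot holds one glass cell, in any order
- long_cell: the longest glass cell: 12.5 mm wide (x), 50 mm long (y), 45 mm high plus a white lid 4.5 mm high and 9.6 mm wide, about 40 g; origin at the centre of its underside. Its two long sides (facing +x and -x) are frosted, for gripping; its small ends (+y and -y) are the clear windows. It stands in a rack slot, long axis along the rack, the lower 14 mm in the slot
- long_cell_window_a: clear window at the -y end of the long cell, 11.7 x 44 mm; origin at its centre, 22.5 mm above the cell's underside and 24.4 mm from the cell's middle
- long_cell_window_b: clear window at the +y end of the long cell, likewise
- long_cell_lid: white lid of the long cell, 9.6 x 44 mm, 4.5 mm high, origin at the centre of its underside, 45 mm above the underside of the cell; not to be gripped
- medium_cell: glass cell 12.5 x 22.5 x 45 mm with lid in another slot of the rack; stays there
- short_cell: glass cell 12.5 x 12.5 x 45 mm with lid in another slot of the rack; stays there
- photometer: fixed photometer: 330 mm aluminium rail along its y (top 30 mm above the bench), finned lamp head near the +y end and smaller detector head near the -y end, each with a black lens tube of 32 mm diameter pointing at the other; origin at the rail's middle at bench height, z up. Highest point 144 mm above the bench; screw knobs stick out 50 mm on its -x side below the heads
- beam_mid (a point): the middle of the light path: midway between the two lens tubes, on the beam axis, 115 mm above the bench; the beam runs along this frame's y (level), the gap between the tube ends is 90 mm (45 mm each way) and is free down to the rail 85 mm below
- mug: white mug, stays where it is
- beaker: small clear beaker at the back, stays where it is
- vial_0: screw-cap vial, stays where it is
- vial_1: screw-cap vial, stays where it is
Not all that is in view belongs to the job. Leave any blue, pink or purple look-alike of the paper_roll alone.

How it is judged:
By the outcome, as a careful person would: the job done as asked, in the order asked, and still so for the second after the job is handed in, while the arm keeps its last pose, push and grip.
It also fails if it takes over 61 s, if anything falls off the work surface, if the arm or the gripper's body presses on something with over 40 N, if the wrist force passes 120 N, or if a joint passes its speed limit or range.

## Working session

There is one attempt and no reset: what is moved stays moved. The work goes in short steps, Python scripts to look and compute and a tool call to move; the robot and the scene stay as the last step left them, time stands still between calls to the robot, and variables do not carry over. Pictures are saved under pics/ and viewed, at most 11 in all, crops included, and the job is handed in when it is done.

Besides the shell and the picture viewer there is one more tool, called after "Emit:" in YAML: its name, and indented under it one key for each argument. move_arm: Moves the arm, as the interface text tells. Its arguments: {"type":"object","properties":{"targets":{"type":"array","items":{"type":"array","items":{"type":"array","items":{"type":"number"}}}},"grip_force":{"type":"number"}},"required":["targets"]}

```bash
mkdir -p pics; cat > h.py <<'E'
import numpy as np, cv2
from workcell import monitor, imaging, job
def snap(n,f):
    m=imaging.camera_model(n); p,d=imaging.camera(n)
    cv2.imwrite(f'pics/{f}.png',p[:,:,::-1]); np.savez(f'pics/{f}.npz',p=p,d=d,**{k:np.array(v) for k,v in m.items()})
    return p,d,m
def load(f): 
    z=np.load(f'pics/{f}.npz'); return z['p'],z['d'],z
def slopes(m,uv):
    K=np.array([[m['fx'],0,m['cx']],[0,m['fy'],m['cy']],[0,0,1]],float)
    q=cv2.undistortPoints(np.array(uv,float).reshape(-1,1,2),K,np.array([float(m['k1']),0,0,0,0]))
    return q.reshape(-1,2)
def onplane(m,uv,z):
    s=slopes(m,uv); R=np.array(m['R']);t=np.array(m['t']); c=-R.T@t
    r=np.c_[s,np.ones(len(s))]@R
    return c+r*((z-c[2])/r[:,2])[:,None]
def cloud(d,m):
    v,u=np.nonzero(d>0); s=slopes(m,np.c_[u,v]); Z=d[v,u]
    return (np.c_[s,np.ones(len(s))]*Z[:,None]-np.array(m['t']))@np.array(m['R']),u,v
def depthpt(d,m,u,v):
    s=slopes(m,[[u,v]])[0];return np.array(m['R']).T@(np.r_[s,1]*d[v,u]-np.array(m['t']))
E
python3 - <<'E'
from h import *
s=monitor.state();print(s['t'],s['ee_pos'],s['ee_rot'],s['gripper_width'])
for n in('top','scene'): 
    p,d,m=snap(n,n+'0');print(n,m['R'],m['t'],m['fx'])
E
```

```text
0.0 [ 197.98092953 -539.14280998  230.34932893] [ 9.84569849e-01  1.74989029e-01 -6.08115489e-05 -1.02375776e-03] 85.59398811219904
top [[ 2.02695446e-02 -9.99792923e-01  1.80462263e-03]
 [-9.92822053e-01 -2.03409531e-02 -1.17858457e-01]
 [ 1.17870759e-01  5.97268100e-04 -9.93028765e-01]] [ -46.149324    593.56566792 1699.22402198] 509.2828775946508
scene [[ 0.5639456   0.82579135 -0.0058304 ]
 [ 0.61578542 -0.42521266 -0.66332685]
 [-0.55024874  0.37048999 -0.74830708]] [-310.35868873 -323.74915037 2026.31670488] 514.0981657904977
```

View pics/top0.png

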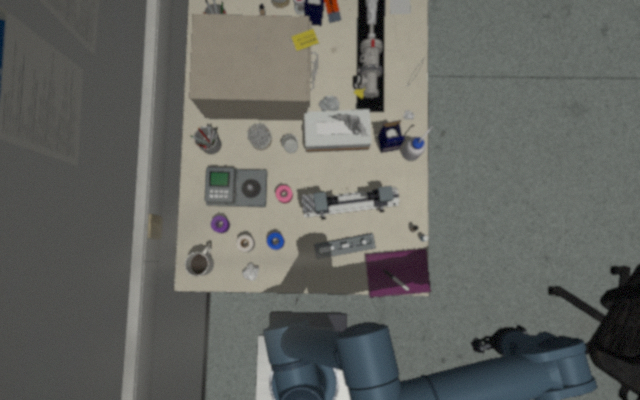

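View pics/scene0.png

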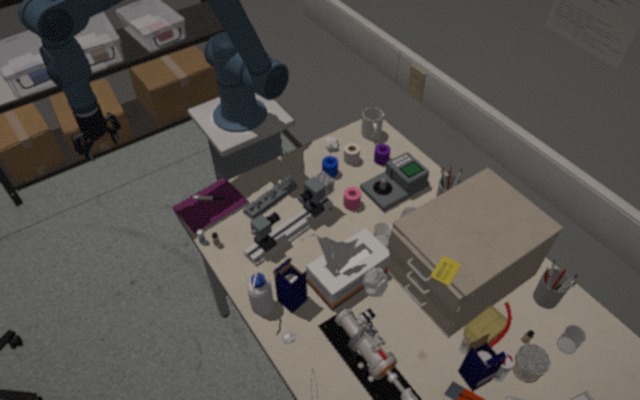

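Top view: the white roll is at (245,242). Look-alikes are blue (275,240), pink (284,193), purple (220,223), plus crumpled paper at (250,271) and the mug at (199,262). The printer spindle is at about (251,187), the rack at (345,245) and the photometer at (350,200). I choose the white roll and check it in a close crop.

```bash
python3 - <<'E'
from h import *
p,d,m=load('top0')
c=cv2.resize(p[155:290,180:410],None,fx=3.4,fy=3.4,interpolation=cv2.INTER_CUBIC)
cv2.imwrite('pics/topcrop.png',c[:,:,::-1])
for n,u,v,z in [('roll',245,242,57),('spindle',251,187,69),('rackA',316,250,20),('rackB',374,239,20),('pmA',310,206,115),('pmB',395,195,115),('mug',199,262,90)]:
    print(n,onplane(m,[[u,v]],z)[0].round(0))
P,u,v=cloud(d,m)
k=(abs(u-335)<75)&(abs(v-200)<70)
print(np.percentile(P[k][:,2],[1,50,99]))
E
```

```text
roll [457. 205.  57.]
spindle [640. 190.  69.]
rackA [436. -31.  20.]
rackB [ 477. -228.   20.]
pmA [575.  -9. 115.]
pmB [ 617. -285.  115.]
mug [388. 347.  90.]
[-10.39623994   1.49241989 145.124053  ]
```

View pics/topcrop.png

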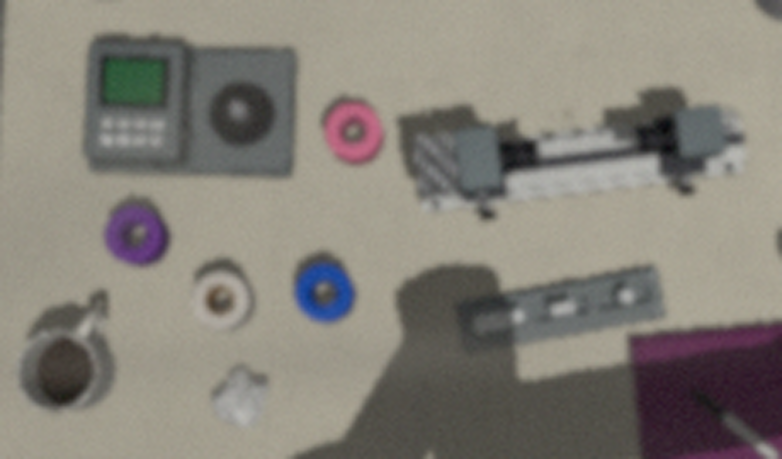

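The crop confirms a plain white roll with a brown card core at (222,298). The rack's left (+y) slot at (495,320), in the arm's shadow, holds the longest cell. The medium one is at (563,306) and the short one at (628,292).

```bash
python3 - <<'E'
from h import *
from scipy.spatial.transform import Rotation as Ro
s=monitor.state(); m=imaging.camera_model('wrist')
T=Ro.from_quat(s['ee_rot']).as_matrix(); C=-np.array(m['R']).T@np.array(m['t'])
print('cam in tool',T.T@(C-s['ee_pos'])); print((T.T@np.array(m['R']).T).round(3),m['fx'],m['k1'])
# move for target TCP at (440,-130,300), yaw 2a=100deg
print(T.round(3))
print('shift cm',T.T@(np.array([430,-130,300])-s['ee_pos'])/10)
E
```

```text
cam in tool [ 8.25987239e+01 -5.09737923e-02 -1.42096759e+02]
[[ 0.001 -0.949 -0.316]
 [ 1.     0.001 -0.   ]
 [ 0.    -0.316  0.949]] 291.8431802569649 -0.014329213835744007
[[ 0.939  0.345 -0.   ]
 [ 0.345 -0.939  0.002]
 [ 0.    -0.002 -1.   ]]
shift cm [ 35.88187549 -30.43210761  -6.89169751]
```

Emit:
move_arm:
  targets:
    - [[1,3.6,-3.05,-0.7,0,0,0],[1,3.6,-3.05,-0.7,0,0,0],[1,3.6,-3.05,-0.7,0,0,0],[1,3.6,-3.05,-0.7,0,0,0],[1,3.6,-3.05,-0.7,0,0,0],[1,3.6,-3.05,-0.7,0,0,0],[1,3.6,-3.05,-0.7,0,0,0],[1,3.6,-3.05,-0.7,0,0,0],[1,3.6,-3.05,-0.7,0,0,0],[1,3.6,-3.05,-0.7,0,0,0],[1,0,0,0,0,0,-0.18],[1,0,0,0,0,0,-0.18],[1,0,0,0,0,0,-0.18],[1,0,0,0,0,0,-0.18],[1,0,0,0,0,0,-0.18],[1,0,0,0,0,0,-0.18],[1,0,0,0,0,0,-0.18],[1,0,0,0,0,0,-0.18],[1,0,0,0,0,0,0],[1,0,0,0,0,0,0]]

```text
t: 2.6
ee_pos: [430.9, -129.4, 301.1]
ee_rot: [0.626, 0.78, -0.0, -0.0]
ft_force: [0.5, 0.5, -0.6]
gripper_width: 85.3
grasp_force: 0.0
```

```bash
python3 - <<'E'
from h import *
p,d,m=snap('wrist','w1')
s=monitor.state();print(s['t'],s['ee_pos'],s['ee_rot'],s['ft_force'])
E
```

```text
2.65 [ 430.88406971 -129.39024278  301.14621155] [ 6.25597186e-01  7.80146226e-01 -6.94799863e-05 -1.49679907e-04] [0.37896    0.5531036  0.11589911]
```

View pics/w1.png

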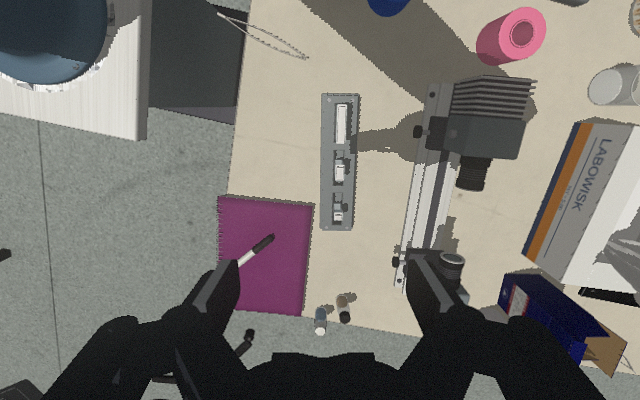

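The wrist view shows the long cell at (341,124) and the medium and short cells at (340,167) and (338,208). The lamp tube is at (472,174), and the detector tube at (452,262) is partly behind the finger. Next, look over the roll and printer.

Emit:
move_arm:
  targets:
    - [[1,4.8,2.25,0,0,0,0],[1,4.8,2.25,0,0,0,0],[1,4.8,2.25,0,0,0,0],[1,4.8,2.25,0,0,0,0],[1,4.8,2.25,0,0,0,0],[1,4.8,2.25,0,0,0,0],[1,0,0,0,0,0,0.11],[1,0,0,0,0,0,0.11],[1,0,0,0,0,0,0],[1,0,0,0,0,0,0]]

```text
t: 3.9
ee_pos: [499.6, 181.0, 301.2]
ee_rot: [0.707, 0.708, -0.0, 0.0]
ft_force: [-0.3, -0.3, 0.8]
gripper_width: 85.3
grasp_force: 0.0
```

```bash
python3 - <<'E'
from h import *
p,d,m=snap('wrist','w2')
s=monitor.state();print(s['t'],s['ee_pos'],s['ee_rot'])
P,u,v=cloud(d,m)
for uv in [(-999,-999)]: pass
# roll top candidates: z near 57 and bright
c=p[v,u].astype(int)
for z0,z1,n,(cx,cy) in [(54,61,'roll',(457,205)),(27,34,'deck',(640,190)),(50,72,'spindle',(640,190)),(60,68,'sp',(640,190))]:
    r=np.hypot(P[:,0]-cx,P[:,1]-cy)
    k=(P[:,2]>z0)&(P[:,2]<z1)&(r<(45 if n!='spindle' else 25))
    if k.sum(): print(n,k.sum(),P[k].mean(0).round(1),cv2.minEnclosingCircle(P[k][:,:2].astype(np.float32)),[u[k].mean(),v[k].mean()])
p,d,m=load('w1');P,u,v=cloud(d,m)
k=(P[:,2]>16)&(P[:,2]<24)&(np.hypot(P[:,0]-456,P[:,1]+130)<125)&(abs(u-340)<30)
print('rack',cv2.minAreaRect(P[k][:,:2].astype(np.float32)),P[k].mean(0))
k=(P[:,2]>50)&(P[:,2]<60)&(np.hypot(P[:,0]-456,P[:,1]+130)<125)&(abs(u-340)<30)
n,lab,st,ce=cv2.connectedComponentsWithStats(np.bincount(v[k]*640+u[k],minlength=256000).reshape(400,640).clip(0,1).astype(np.uint8))
for i in range(1,n):
    q=k&(lab[v,u]==i)
    if q.sum()>25: print('lid',q.sum(),P[q].mean(0).round(1),cv2.minAreaRect(P[q][:,:2].astype(np.float32)))
E
```

```text
3.95 [499.60167818 180.93693895 301.28932713] [ 7.06619878e-01  7.07593347e-01 -1.21029244e-05  5.49430097e-05]
roll 1142 [456.5 209.2  56.3] ((456.3082580566406, 208.44935607910156), 28.362125396728516) [np.float64(288.91768826619966), np.float64(149.07355516637477)]
deck 1438 [643.  198.8  29.3] ((639.1063232421875, 190.60690307617188), 43.96338653564453) [np.float64(422.8915159944367), np.float64(154.18011126564673)]
spindle 204 [642.5 198.9  63. ] ((644.7733764648438, 197.68557739257812), 9.848162651062012) [np.float64(430.87745098039215), np.float64(158.27450980392157)]
sp 139 [643.5 198.5  64.8] ((644.4340209960938, 198.09690856933594), 8.919522285461426) [np.float64(432.0935251798561), np.float64(158.84172661870502)]
rack ((455.3562316894531, -128.15455627441406), (46.11928176879883, 199.62791442871094), 11.624554634094238) [ 453.8873896  -122.02607655   19.43794418]
lid 356 [442.1 -64.7  53.8] ((442.35931396484375, -65.24147033691406), (12.441299438476562, 49.32193374633789), 11.396759986877441)
lid 129 [ 454.9 -127.5   53.5] ((455.45721435546875, -127.75556945800781), (12.276599884033203, 22.351680755615234), 12.972973823547363)
lid 59 [ 467.7 -189.7   53. ] ((468.28082275390625, -189.75437927246094), (11.604183197021484, 10.81065559387207), 13.578760147094727)
```

View pics/w2.png

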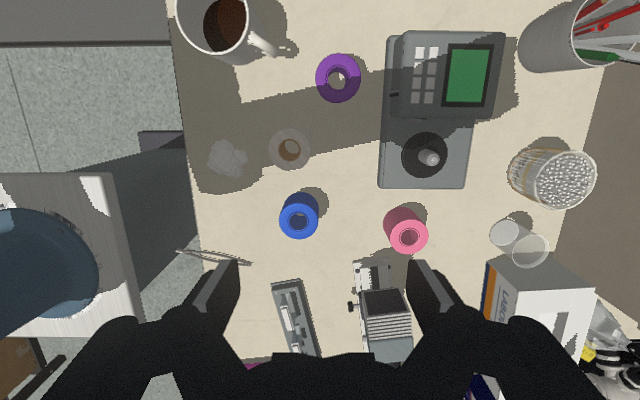

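The white roll is at (289,149), the spindle tip at (432,158) and the disc at (424,154). The print unit is above it at about (450,75). I'll refine the spindle axis.

```bash
python3 - <<'E'
from h import *
p,d,m=load('w2')
P,u,v=cloud(d,m); c=p[v,u].astype(int)
r=np.hypot(P[:,0]-643,P[:,1]-197)
k=(P[:,2]>27)&(P[:,2]<35)&(c.max(1)<60)&(r<45)
pl=onplane(m,np.c_[u[k],v[k]],30)[:,:2].astype(np.float32)
h=cv2.convexHull(pl)
print(k.sum(),'disc',cv2.minEnclosingCircle(h),cv2.fitEllipse(h))
k=(P[:,2]>35)&(P[:,2]<57)&(r<20); q=P[k]
from scipy.optimize import least_squares
print('shaft',k.sum(),least_squares(lambda a:np.hypot(q[:,0]-a[0],q[:,1]-a[1])-10,[643,195],loss='soft_l1').x)
k=(P[:,2]>66.5)&(r<20);print('tip',k.sum(),P[k].mean(0),P[r<20][:,2].max())
# roll bore & outer on z=57
r=np.hypot(P[:,0]-456.4,P[:,1]-208.5);k=(P[:,2]>54)&(P[:,2]<59)&(r<32);q=P[k]
print('rollhull',cv2.fitEllipse(cv2.convexHull(q[:,:2].astype(np.float32))))
k=(P[:,2]>10)&(P[:,2]<50)&(r<35)&(r>24);q=P[k]
print('rollside',k.sum(),least_squares(lambda a:np.hypot(q[:,0]-a[0],q[:,1]-a[1])-28.5,[456,208],loss='soft_l1').x)
# deck edges yaw
k=(P[:,2]>20)&(P[:,2]<33)&(abs(P[:,0]-640)<75)&(P[:,1]<240)&(P[:,1]>140)
print('deck',cv2.minAreaRect(P[k][:,:2].astype(np.float32)))
k=(P[:,2]>70)&(P[:,2]<85)&(abs(P[:,0]-640)<75)&(P[:,1]<340)&(P[:,1]>200)
print('unit',cv2.minAreaRect(P[k][:,:2].astype(np.float32)))
E
```

```text
1289 disc ((644.2459106445312, 198.16929626464844), 32.739559173583984) ((644.2593994140625, 198.24485778808594), (64.14624786376953, 64.7346420288086), 45.24451446533203)
shaft 84 [645.5558635  197.48217117]
tip 44 [644.913946   198.00873834  67.69155038] 69.83324053577469
rollhull ((456.4111022949219, 208.40298461914062), (55.80535888671875, 56.072086334228516), 18.025325775146484)
rollside 94 [456.06730175 208.02769212]
deck ((648.9208984375, 193.13589477539062), (92.97491455078125, 129.50491333007812), 89.74010467529297)
unit ((648.0358276367188, 292.5640869140625), (119.9371109008789, 94.80489349365234), 0.02468889020383358)
```

Emit:
move_arm:
  targets:
    - [[1,1.37,-2.17,4,0,0,0],[1,1.37,-2.16,4,0,0,0],[1,0,0,5,0,0,0],[1,0,0,5,0,0,0],[1,0,0,5,0,0,0],[1,0,0,3,0,0,0],[1,0,0,2,0,0,0],[1,0,0,0,0,0,0],[1,0,0,0,0,0,0]]
  grip_force: 35

```text
t: 5.08
ee_pos: [457.0, 208.6, 22.1]
ee_rot: [0.707, 0.707, 0.001, 0.0]
ft_force: [-0.2, 0.3, -0.2]
gripper_width: 85.3
grasp_force: 0.0
```

Emit:
move_arm:
  targets:
    - [[0.5,0,0,0,0,0,0],[0.5,0,0,0,0,0,0],[0.5,0,0,0,0,0,0],[0.5,0,0,0,0,0,0],[0.5,0,0,0,0,0,0],[0.5,0,0,0,0,0,0]]
  grip_force: 35

```text
t: 5.82
ee_pos: [457.2, 208.8, 22.6]
ee_rot: [0.707, 0.707, 0.001, 0.001]
ft_force: [-0.9, -1.2, 5.4]
gripper_width: 56.9
grasp_force: 36.6
```

Emit:
move_arm:
  targets:
    - [[0.5,0,0,-3,0,0,0],[0.5,0,0,-5.6,0,0,0],[0.5,-0.2,3.76,0,0,0,0],[0.5,-0.2,3.76,0,0,0,0],[0.5,-0.2,3.76,0,0,0,0],[0.5,-0.2,3.76,0,0,0,0],[0.5,-0.24,3.76,0,0,0,0],[0.5,0,0,0,0,0,0],[0.5,0,0,0,0,0,0],[0.5,0,0,0,0,0,0]]

```text
t: 7.08
ee_pos: [643.1, 198.5, 107.4]
ee_rot: [0.707, 0.708, -0.0, -0.0]
ft_force: [0.4, -0.1, -0.7]
gripper_width: 56.9
grasp_force: 38.3
```

```bash
python3 - <<'E'
from h import *
from scipy.optimize import least_squares
p,d,m=snap('wrist','w3')
s=monitor.state();print(s['t'],s['ee_pos'],s['ee_rot'],s['ft_force'])
P,u,v=cloud(d,m)
q=s['ee_pos'];r=np.hypot(P[:,0]-q[0],P[:,1]-q[1])
k=(r<34)&(P[:,2]>130)&(P[:,2]<160)
h=np.histogram(P[r<34][:,2],bins=range(80,200,5));print(h)
if k.sum()>20: 
  a=P[k]; print('roll top',a[:,2].mean(),cv2.minEnclosingCircle(a[:,:2].astype(np.float32)))
c=p[v,u].astype(int)
k=(c.max(1)<60)&(P[:,2]>27)&(P[:,2]<35)&(np.hypot(P[:,0]-644.5,P[:,1]-198)<36);print('disc px',k.sum())
E
```

```text
7.125 [643.1747612  198.52713468 107.50404472] [ 7.06542556e-01  7.07670479e-01 -2.74788769e-04 -1.84927659e-04] [-0.0673433   0.74425128 -1.9451676 ]
(array([   1,  158,  214,  241,  320,  423,  539,  701,  810,  922, 1056,
       1668, 8439,  682,  104,  112,  238,  248,  118,  741, 2171, 2985,
       3382]), array([ 80,  85,  90,  95, 100, 105, 110, 115, 120, 125, 130, 135, 140,
       145, 150, 155, 160, 165, 170, 175, 180, 185, 190, 195]))
roll top 140.6079846657096 ((643.4000244140625, 202.4180450439453), 33.11882019042969)
disc px 2069
```

View pics/w3.png

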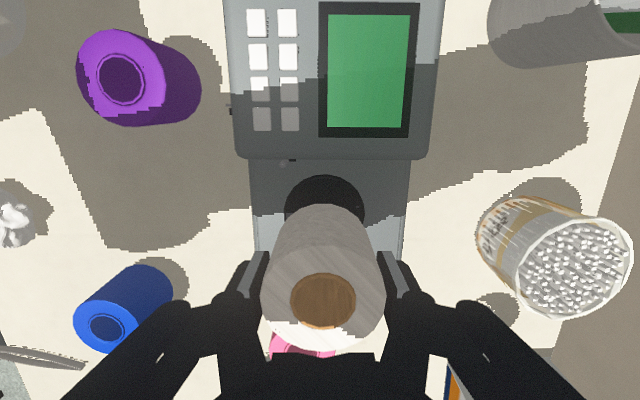

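The roll is held level at (323,290), and part of the foot disc shows behind it at (323,200). I'll fit both circles.

```bash
python3 - <<'E'
from h import *
from scipy.optimize import least_squares
p,d,m=load('w3');P,u,v=cloud(d,m);c=p[v,u].astype(int)
def fit(q,R,x0): return least_squares(lambda a:np.hypot(q[:,0]-a[0],q[:,1]-a[1])-R,x0,loss='soft_l1',f_scale=.5).x
# disc outline: upper hull pts
k=(c.max(1)<60)&(P[:,2]>26)&(P[:,2]<35)&(u>275)&(u<372)&(v<216)
pl=onplane(m,np.c_[u[k],v[k]],30)
e=[pl[u[k]==uu][np.argmin(v[k][u[k]==uu])] for uu in range(288,360)]
print('disc',fit(np.array(e),33,[644,198]))
# bore
g=cv2.cvtColor(p,cv2.COLOR_RGB2HSV)
r=(u>285)&(u<360)&(v>268)&(v<333)
k=r&(c[:,0]-c[:,2]>40)&(c[:,0]<170); pl=onplane(m,np.c_[u[k],v[k]],142)[:,:2].astype(np.float32)
print('bore',k.sum(),cv2.fitEllipse(cv2.convexHull(pl)))
k=(abs(P[:,2]-142.5)<2.5)&(abs(u-323)<64)&(v>240)&(v<350)&(c.min(1)>70);q=P[k];print('top z',np.median(q[:,2]));h=cv2.convexHull(q[:,:2].astype(np.float32))[:,0]
print('outer',fit(h,28.5,[643,198]),h.min(0),h.max(0))
E
```

```text
disc [645.25468822 197.36419416]
bore 2836 ((644.6098022460938, 199.3137969970703), (28.63846778869629, 29.031808853149414), 45.143856048583984)
top z 141.04720762656206
outer [644.63880585 198.1906521 ] [616.72546 170.98108] [673.07587 226.49191]
```

Emit:
move_arm:
  targets:
    - [[0.5,-0.05,0.03,1,0,0,0],[0.5,0,0,0.8,0,0,0],[0.5,0,0,0.8,0,0,0],[0.5,0,0,0.8,0,0,0],[0.5,0,0,0.5,0,0,0],[0.5,0,0,0,0,0,0]]

```text
t: 7.88
ee_pos: [644.2, 197.7, 67.6]
ee_rot: [0.707, 0.707, -0.0, -0.0]
ft_force: [0.0, 0.5, -1.8]
gripper_width: 56.3
grasp_force: 38.3
```

Emit:
move_arm:
  targets:
    - [[0.5,0,0,0.6,0,0,0],[0.5,0,0,0.5,0,0,0],[0.5,0,0,0.3,0,0,0],[0.5,0,0,0.15,0,0,0],[0.5,0,0,0,0,0,0],[0.5,0,0,0,0,0,0]]

```text
t: 8.62
ee_pos: [644.8, 197.8, 52.9]
ee_rot: [0.707, 0.707, 0.0, 0.0]
ft_force: [0.0, -0.7, -2.1]
gripper_width: 56.6
grasp_force: 38.3
```

Emit:
move_arm:
  targets:
    - [[0.5,0,0,0.1,0,0,0],[0.5,0,0,0.05,0,0,0],[0.5,0,0,0,0,0,0]]

```text
t: 9.0
ee_pos: [644.8, 197.8, 52.7]
ee_rot: [0.707, 0.707, 0.0, 0.0]
ft_force: [-1.8, -0.3, 6.6]
gripper_width: 56.7
grasp_force: 38.9
```

Emit:
move_arm:
  targets:
    - [[1,0,0,0,0,0,0],[1,0,0,0,0,0,0],[1,0,0,0,0,0,0],[1,0,0,0,0,0,0],[1,0,0,-2,0,0,0],[1,0,0,-4,0,0,0],[1,0,0,-5,0,0,0],[1,0,0,-5,0,0,0],[1,-3,-2,-5,0,0,0],[1,-4,-4,0,0,0,0],[1,-4,-4,0,0,0,0],[1,0,0,0,0,0,0],[1,0,0,0,0,0,0]]

```text
t: 10.62
ee_pos: [545.1, 87.7, 261.7]
ee_rot: [0.707, 0.707, 0.001, 0.0]
ft_force: [0.1, 0.4, 0.2]
gripper_width: 85.2
grasp_force: 0.0
```

```bash
python3 - <<'E'
from h import *
from scipy.optimize import least_squares
p,d,m=snap('wrist','w4')
s=monitor.state();print(s['t'],s['ee_pos'],s['ee_rot'],s['ft_force'])
P,u,v=cloud(d,m)
r=np.hypot(P[:,0]-644.7,P[:,1]-198);k=(r<35)&(P[:,2]>75);q=P[k]
print('roll top',np.median(q[:,2]),cv2.minEnclosingCircle(q[:,:2].astype(np.float32)))
k=(r<9)&(P[:,2]>40);print('spindle top',np.median(P[k][:,2]))
E
```

```text
10.675 [545.74505239  88.13368374 261.66105544] [7.06639464e-01 7.07573304e-01 6.81612883e-04 4.71920548e-04] [-0.32742745  0.45455151 -1.14705069]
roll top 86.27445245135658 ((645.7700805664062, 196.7320098876953), 28.656879425048828)
spindle top 66.3935033949609
```

View pics/w4.png

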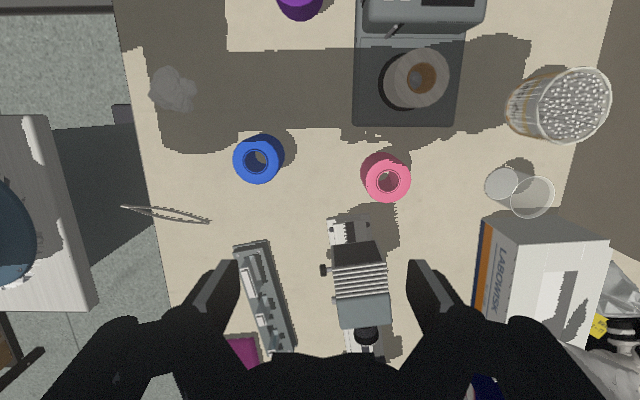

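The roll sits on the spindle at (418,78), top at 86 mm, fully down and released. Next, view the photometer and rack.

Emit:
move_arm:
  targets:
    - [[1,-5.3,-0.42,-0.65,0,0,0],[1,-5.3,-0.42,-0.65,0,0,0],[1,-5.3,-0.42,-0.65,0,0,0],[1,-5.3,-0.42,-0.65,0,0,0],[1,-5.3,-0.42,-0.65,0,0,0],[1,-5.3,-0.42,-0.65,0,0,0],[1,0,0,0,0,0,-0.1],[1,0,0,0,0,0,-0.1],[1,0,0,0,0,0,0],[1,0,0,0,0,0,0]]

```text
t: 11.92
ee_pos: [520.7, -230.1, 300.2]
ee_rot: [0.633, 0.774, 0.0, 0.0]
ft_force: [0.5, -0.2, -0.6]
gripper_width: 85.3
grasp_force: 0.0
```

```bash
python3 - <<'E'
from h import *
p,d,m=snap('wrist','w5')
s=monitor.state();print(s['t'],s['ee_pos'],s['ee_rot'],s['ft_force'])
P,u,v=cloud(d,m);k0=~((v>240)&((u<245)|(u>405)))&(v<340)
k=k0&(P[:,2]>16)&(P[:,2]<24)&(np.hypot(P[:,0]-456,P[:,1]+130)<110)&(np.abs((P[:,0]-455.4)*.98+(P[:,1]+128)*.2)<26)
print('rack',k.sum(),cv2.minAreaRect(P[k][:,:2].astype(np.float32)))
k=k0&(P[:,2]>50)&(P[:,2]<60)&(np.hypot(P[:,0]-442.5,P[:,1]+65.5)<32);q=P[k]
print('lid',k.sum(),q.mean(0),cv2.minAreaRect(q[:,:2].astype(np.float32)))
E
```

```text
11.975 [ 520.52793487 -230.08810652  300.27570361] [6.32661686e-01 7.74428271e-01 6.01523999e-06 2.10244272e-04] [ 0.1728777  -0.30945224  0.07506686]
rack 3854 ((455.441650390625, -130.44686889648438), (46.54086685180664, 195.55960083007812), 11.699020385742188)
lid 461 [442.80308558 -67.03317223  54.00890732] ((442.5967712402344, -67.34589385986328), (12.742508888244629, 46.91948318481445), 11.557247161865234)
```

View pics/w5.png

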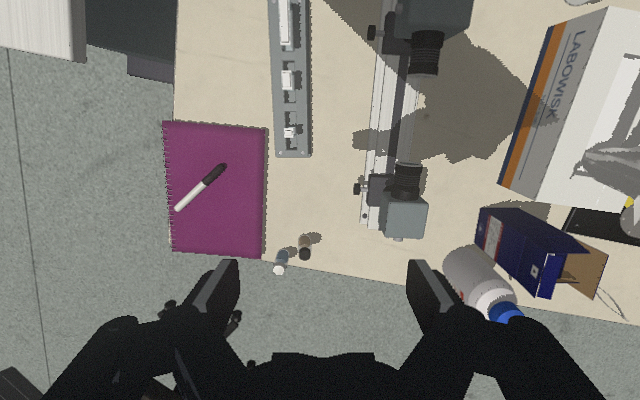

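Both lens tubes are in clear view: the lamp tube at (425,53), end at row 76, and the detector tube at (407,180), end at row 163. I'll fit their common axis.

```bash
python3 - <<'E'
from h import *
from scipy.optimize import least_squares
p,d,m=load('w5');P,u,v=cloud(d,m);c=p[v,u].astype(int)
A=(u>408)&(u<446)&(v>28)&(v<80)&(P[:,2]>100)&(P[:,2]<136)
B=(u>388)&(u<428)&(v>158)&(v<200)&(P[:,2]>100)&(P[:,2]<136)
for n,k in(('lamp',A),('det',B)):print(n,k.sum(),P[k].mean(0).round(1),P[k].max(0).round(1))
q=P[A|B]
# line: point x0 at y=-147, yaw, z level 
def dist(a,q):
    dr=np.array([-np.sin(a[1]),np.cos(a[1]),0]);w=q-np.array([a[0],-147,a[2]]);w=w-np.outer(w@dr,dr);return np.linalg.norm(w,axis=1)-a[3]
for fixed in (False,True):
    f=(lambda a:dist(np.r_[a[:2],115-1 if 0 else 114.3,a[2]],q)) if fixed else (lambda a:dist(a,q))
    r=least_squares(f,[596,.15,16] if fixed else [596,.15,115,16],loss='soft_l1',f_scale=1);print(r.x,np.abs(r.fun).mean())
    a=r.x;dr=np.array([-np.sin(a[1]),np.cos(a[1])])
    for k,g in((A,-1),(B,1)):
        t=(P[k][:,:2]-[a[0],-147])@dr;off=(P[k][:,:2]-[a[0],-147])@[dr[1],-dr[0]]
        print('tube end t',np.percentile(t,[0,1,5,95,99,100]).round(1),'lat',off.min().round(1),off.max().round(1))
# lateral highest ridge + head blocks
k=(P[:,2]>24)&(P[:,2]<34)&(v<205)&(u>366)&(u<420); print('rail',cv2.minAreaRect(P[k][:,:2].astype(np.float32)))
for uv in [(425,76),(407,163),(408,163),(424,75)]: print(uv,onplane(m,[uv],115+10)[0].round(1))
E
```

```text
lamp 1513 [594.5 -79.9 125.1] [617.5 -57.3 135.2]
det 1062 [ 613.5 -208.9  124.3] [ 641.7 -187.5  131.9]
[6.07037483e+02 1.45503191e-01 1.15672913e+02 1.38135047e+01] 1.1848057852525649
tube end t [46.4 46.7 48.  86.9 87.3 87.6] lat -22.0 23.4
tube end t [-84.2 -83.4 -82.2 -43.6 -43.  -42.8] lat -20.1 22.7
[6.07338370e+02 1.45702654e-01 1.48752175e+01] 1.2319715139844547
tube end t [46.5 46.7 48.1 87.  87.3 87.7] lat -22.2 23.1
tube end t [-84.1 -83.4 -82.2 -43.5 -42.9 -42.8] lat -20.4 22.4
rail ((595.533447265625, -123.95954132080078), (67.9117202758789, 234.92213439941406), 14.230982780456543)
(425, 76) [ 600.8 -100.7  125. ]
(407, 163) [ 608.4 -189.1  125. ]
(408, 163) [ 609.5 -188.9  125. ]
(424, 75) [ 599.6 -100.   125. ]
```

```bash
cat > pm.py <<'E'
from h import *
from scipy.optimize import least_squares
def analyse(f):
    p,d,m=load(f);P,u,v=cloud(d,m)
    x0,y0,th=606.8,-145.2,.1455
    dr=np.array([-np.sin(th),np.cos(th)]);n=np.array([dr[1],-dr[0]])
    t=(P[:,:2]-[x0,y0])@dr;l=(P[:,:2]-[x0,y0])@n
    for s in(1,-1):
        for a,b in((44,50),(50,58),(58,66),(66,76),(76,86)):
            k=(s*t>a)&(s*t<b)&(abs(l)<30)&(P[:,2]>95)&(P[:,2]<140)
            if k.sum()<15: continue
            L,Z=l[k],P[k][:,2]
            r=least_squares(lambda q:np.hypot(L-q[0],Z-q[1])-q[2],[0,115,16],loss='soft_l1',f_scale=.5).x
            r2=least_squares(lambda q:np.hypot(L-q[0],Z-q[1])-16,[0,115],loss='soft_l1',f_scale=.5).x
            print(s,a,b,k.sum(),'free',r.round(1),'R16',r2.round(1),'lat',L.min().round(1),L.max().round(1),'zmax',Z.max().round(1),'ridge',L[Z>Z.max()-2].mean().round(1))
if __name__=='__main__':
    import sys; analyse(sys.argv[1])
E
python3 pm.py w5; python3 pm.py w1
```

```text
1 44 50 226 free [ -0.  116.6  13.3] R16 [  0.9 113.6] lat -14.6 14.2 zmax 130.8 ridge 0.4
1 50 58 250 free [  0.5 114.7  14.5] R16 [  1.  112.9] lat -14.9 14.0 zmax 131.6 ridge 0.0
1 58 66 252 free [  0.3 114.7  13.8] R16 [  1.3 112.2] lat -14.1 13.3 zmax 129.7 ridge 0.0
1 66 76 356 free [1.000e-01 1.149e+02 1.390e+01] R16 [  0.8 112.6] lat -15.6 14.8 zmax 131.2 ridge -0.8
1 76 86 762 free [  1.5 107.7  23.1] R16 [ -0.2 114.8] lat -27.9 27.3 zmax 140.0 ridge -5.1
-1 44 50 212 free [ -0.2 116.7  13. ] R16 [  0.7 113.6] lat -14.8 14.3 zmax 130.9 ridge -0.0
-1 50 58 183 free [  0.2 114.7  14.5] R16 [  0.6 112.9] lat -15.0 13.6 zmax 130.6 ridge 0.3
-1 58 66 179 free [  0.4 114.3  14.1] R16 [  1.  112.2] lat -14.4 12.8 zmax 129.8 ridge -0.1
-1 66 76 241 free [  0.2 114.5  14.4] R16 [  0.7 112.8] lat -15.6 16.0 zmax 131.6 ridge -0.4
-1 76 86 412 free [  1.4 110.5  20.2] R16 [1.000e-01 1.148e+02] lat -22.1 21.9 zmax 137.4 ridge -2.2
1 44 50 113 free [1.000e-01 1.148e+02 1.450e+01] R16 [  0.9 113.3] lat -14.6 13.3 zmax 130.2 ridge -0.1
1 50 58 200 free [  0.2 114.4  14.3] R16 [  1.2 112.7] lat -15.3 13.6 zmax 130.3 ridge -0.2
1 58 66 185 free [1.000e-01 1.148e+02 1.350e+01] R16 [  1.6 112.3] lat -13.8 12.3 zmax 129.9 ridge -0.3
1 66 76 245 free [1.000e-01 1.149e+02 1.380e+01] R16 [  1.4 112.6] lat -15.9 13.6 zmax 131.0 ridge -1.1
1 76 86 218 free [1.000e-01 1.149e+02 1.530e+01] R16 [  0.5 114.2] lat -27.0 24.4 zmax 139.9 ridge -1.3
-1 44 50 287 free [ -0.2 116.8  12.4] R16 [  1.  113.5] lat -14.7 15.5 zmax 130.5 ridge 0.2
-1 50 58 140 free [  0.8 114.3  14.8] R16 [  1.4 113. ] lat -14.6 14.4 zmax 130.5 ridge -0.7
-1 58 66 136 free [  0.8 114.5  14. ] R16 [  1.9 112.4] lat -13.8 13.5 zmax 129.5 ridge -0.1
-1 66 76 105 free [  1.3 114.5  14.4] R16 [  1.1 112.8] lat -13.0 15.0 zmax 131.8 ridge 0.3
-1 76 86 120 free [  9.9 120.2  11.1] R16 [  6.2 115.1] lat 1.0 22.9 zmax 137.2 ridge 14.0
```

Emit:
move_arm:
  targets:
    - [[0.5,4.42,-1.09,3,0,0,0],[0.5,4.42,-1.09,3,0,0,0],[0.5,4.42,-1.09,3,0,0,0],[0.5,4.42,-1.09,3,0,0,0],[0.5,0,0,4,0,0,0],[0.5,0,0,4,0,0,0],[0.5,0,0,3,0,0,0],[0.5,0,0,0,0,0,0],[0.5,0,0,0,0,0,0]]
  grip_force: 25

```text
t: 13.1
ee_pos: [442.7, -65.9, 71.4]
ee_rot: [0.633, 0.774, 0.0, 0.001]
ft_force: [0.7, -0.2, 0.0]
gripper_width: 43.0
grasp_force: 0.0
```

```bash
python3 - <<'E'
from h import *
from scipy.spatial.transform import Rotation as Ro
p,d,m=snap('wrist','w6')
s=monitor.state();print(s['t'],s['ee_pos'],s['gripper_width'])
T=Ro.from_quat(s['ee_rot']).as_matrix();print(np.degrees(np.arctan2(T[1,0],T[0,0])))
P,u,v=cloud(d,m)
k=(P[:,2]>50)&(P[:,2]<60)&(np.hypot(P[:,0]-442.5,P[:,1]+65.5)<32);q=P[k]
print('lid',k.sum(),q.mean(0),cv2.minAreaRect(q[:,:2].astype(np.float32)))
print('shift mm to lid',T.T@(np.array([442.5,-65.5,24])-s['ee_pos']))
cv2.imwrite('pics/w6c.png',p[:,:,::-1])
E
```

```text
13.15 [443.20808712 -66.15744985  71.75069181] 42.693186167470095
101.5114198016783
lid 1398 [442.18653991 -62.96542849  53.81592381] ((442.490234375, -65.34281158447266), (12.32528018951416, 50.150299072265625), 12.020228385925293)
shift mm to lid [ 0.84877938 -0.67449736 47.74816042]
```

View pics/w6.png

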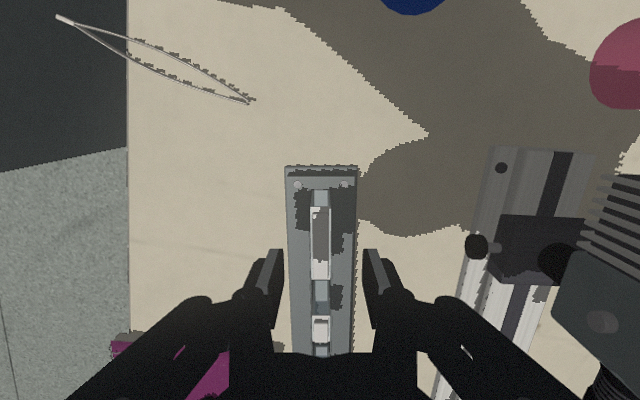

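The fingers straddle the long cell (lid at (320,243)), and its centre agrees. Descend and grip.

Emit:
move_arm:
  targets:
    - [[0.5,0.08,-0.05,2,0,0,0],[0.5,0,0,1.75,0,0,0],[0.5,0,0,1,0,0,0],[0.5,0,0,0,0,0,0],[0.3,0,0,0,0,0,0],[0.2,0,0,0,0,0,0],[0.1,0,0,0,0,0,0],[0,0,0,0,0,0,0],[0,0,0,0,0,0,0],[0,0,0,0,0,0,0],[0,0,0,0,0,0,0]]
  grip_force: 25

```text
t: 14.52
ee_pos: [441.8, -65.3, 23.4]
ee_rot: [0.633, 0.774, 0.0, 0.001]
ft_force: [0.1, 0.5, 5.0]
gripper_width: 12.4
grasp_force: 27.9
```

Emit:
move_arm:
  targets:
    - [[0,0,0,-0.7,0,0,0],[0,0,0,-1.5,0,0,0],[0,0,0,-3,0,0,0],[0,0,0,-4,0,0,0],[0,0,0,-4,0,0,0],[0,0,0,-2,0,0,0],[0,0,0,0,0,0,0],[0,0,0,0,0,0,0]]

```text
t: 15.52
ee_pos: [440.4, -64.9, 173.8]
ee_rot: [0.633, 0.774, -0.0, -0.001]
ft_force: [0.1, -0.1, -0.8]
gripper_width: 12.2
grasp_force: 27.0
```

```bash
cat > cellm.py <<'E'
from h import *
from scipy.spatial.transform import Rotation as Ro
def cell(f,zr=None):
    p,d,m=snap('wrist',f); s=monitor.state()
    T=Ro.from_quat(s['ee_rot']).as_matrix();yaw=np.arctan2(T[1,0],T[0,0])-np.pi/2
    print(s['t'],s['ee_pos'].round(1),'yaw',np.degrees(yaw).round(2),s['ee_rot'].round(4),s['gripper_width'],s['grasp_force'],s['ft_force'].round(1))
    P,u,v=cloud(d,m); L=(P-s['ee_pos'])@T
    k=(abs(L[:,1])<9)&(abs(L[:,0])<40)&(L[:,2]>-40)&(L[:,2]<-25); 
    q=L[k]; print('lid tool frame',k.sum(),'z',np.median(q[:,2]),cv2.minAreaRect(q[:,:2].astype(np.float32)),q.min(0).round(1),q.max(0).round(1))
    k=(abs(L[:,1])<9)&(abs(L[:,0])<40)&(L[:,2]>-40)&(L[:,2]<25);q=L[k];print('cell pts',k.sum(),q.min(0).round(1),q.max(0).round(1))
    t=Ro.from_euler('z',yaw)
    return s,T,P,L,p
E
python3 - <<'E'
from cellm import *
s,T,P,L,p=cell('w7')
cv2.imwrite('pics/w7c.png',cv2.resize(p[180:400,200:440],None,fx=3,fy=2.7)[:590,:,::-1])
E
```

```text
15.575 [440.1 -64.8 173.5] yaw 11.51 [ 6.326e-01  7.745e-01 -5.000e-04 -1.100e-03] 12.23201941818377 27.046181559562683 [-0.6 -0.2 -0.2]
lid tool frame 3170 z -31.57405817512145 ((0.16110801696777344, 0.3069620132446289), (17.988636016845703, 50.31190872192383), 88.35538482666016) [-25.1  -9.  -39.9] [ 25.2   9.  -25. ]
cell pts 4130 [-25.1  -9.  -39.9] [25.3  9.  17.5]
```

View pics/w7c.png

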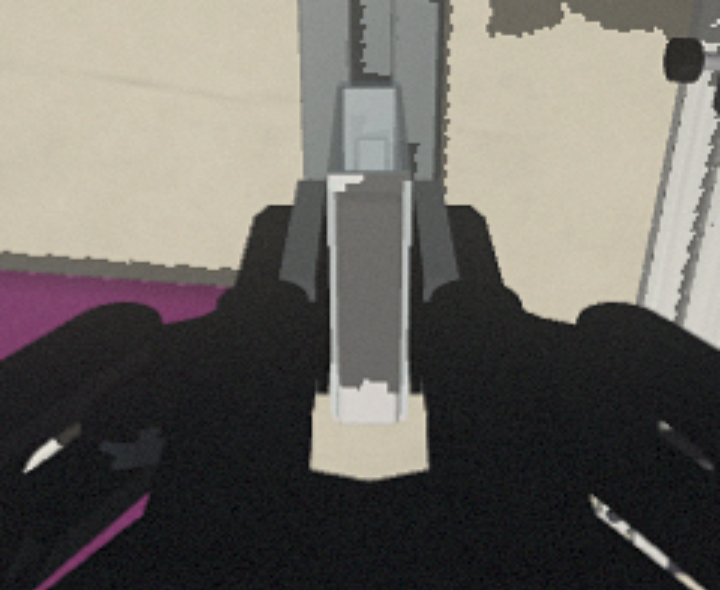

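The cell is held straight and centred, with only its frosted sides between the pads. Move above the gap and turn to the beam's yaw.

Emit:
move_arm:
  targets:
    - [[0,0,0,-1.2,0,0,0],[0,-1.8,2.5,0,0,0,0],[0,-2.8,3.7,0,0,0,0],[0,-2.8,3.7,0,0,0,0],[0,-2.8,3.7,0,0,0,0],[0,-1.0,1.15,0,0,0,0],[0,0,0,0,0,0,0.055],[0,0,0,0,0,0,0],[0,0,0,0,0,0,0],[0,0,0,0,0,0,0]]

```text
t: 16.82
ee_pos: [607.8, -145.3, 186.9]
ee_rot: [0.653, 0.757, -0.0, -0.0]
ft_force: [-1.2, 0.1, 0.1]
gripper_width: 11.8
grasp_force: 27.0
```

```bash
python3 - <<'E'
from cellm import *
s,T,P,L,p=cell('w8')
print('shift mm',T.T@(np.array([607,-145.2,109.9])-s['ee_pos']))
import pm; pm.analyse('w8')
E
```

```text
16.875 [ 607.9 -145.3  187. ] yaw 8.39 [ 6.535e-01  7.569e-01 -0.000e+00  1.000e-04] 11.79446653089682 27.0453742146492 [-0.2  0.  -1.5]
lid tool frame 3187 z -31.204624750620443 ((0.25150489807128906, 0.14736652374267578), (17.843778610229492, 50.209659576416016), 89.3002700805664) [-24.9  -8.9 -39.9] [ 25.4   9.  -25. ]
cell pts 4161 [-24.9  -9.  -39.9] [25.5  9.  17.9]
shift mm [ 0.22198715 -0.83442182 77.08611514]
1 44 50 287 free [1.000e-01 1.144e+02 1.500e+01] R16 [1.000e-01 1.132e+02] lat -15.1 15.1 zmax 131.0 ridge 0.0
1 50 58 479 free [  0.  114.3  14.6] R16 [ -0.  112.7] lat -14.9 15.0 zmax 130.9 ridge -0.0
1 58 66 470 free [1.000e-01 1.145e+02 1.390e+01] R16 [1.000e-01 1.121e+02] lat -13.9 14.1 zmax 130.1 ridge 0.3
1 66 76 629 free [  0.  114.7  14.2] R16 [ -0.  112.6] lat -15.8 16.0 zmax 131.7 ridge 0.2
1 76 86 712 free [ -0.  113.8  16.3] R16 [ -0.  114.2] lat -25.4 25.5 zmax 140.0 ridge -1.9
```

Emit:
move_arm:
  targets:
    - [[0,0,-0.08,1,0,0,0],[0,0,0,1.5,0,0,0],[0,0,0,1.5,0,0,0],[0,0,0,1.5,0,0,0],[0,0,0,1.2,0,0,0],[0,0,0,1,0,0,0],[0,0,0,0,0,0,0],[0,0,0,0,0,0,0],[0,0,0,0,0,0,0]]

```text
t: 18.0
ee_pos: [607.8, -145.7, 110.6]
ee_rot: [0.654, 0.757, 0.0, 0.001]
ft_force: [0.8, -0.4, 0.1]
gripper_width: 12.0
grasp_force: 27.0
```

```bash
python3 - <<'E'
from cellm import *
s,T,P,L,p=cell('w9')
print('shift mm',T.T@(np.array([607,-145.2,109.9])-s['ee_pos']))
k=(abs(L[:,1])<3.5)&(abs(L[:,0])<21)&(L[:,2]>-36)&(L[:,2]<-27);q=L[k];print('lid plane',np.median(q[:,2]),'pitch deg',np.degrees(np.polyfit(q[:,0],q[:,2],1)[0]),'roll',np.degrees(np.polyfit(q[:,1],q[:,2],1)[0]))
import pm; pm.analyse('w9')
p,d,m=snap('scene','s9')
q=np.array(m['R'])@np.array([607,-145,115])+np.array(m['t']);x=int(m['fx']*q[0]/q[2]+m['cx']);y=int(m['fy']*q[1]/q[2]+m['cy'])
cv2.imwrite('pics/s9c.png',cv2.resize(p[max(0,y-60):y+60,max(0,x-70):x+130],None,fx=4,fy=4,interpolation=cv2.INTER_CUBIC)[:,:,::-1])
E
```

```text
18.05 [ 607.8 -145.7  110.5] yaw 8.37 [6.536e-01 7.568e-01 2.000e-04 7.000e-04] 12.038475026719176 27.04362541437149 [-0.5  0.3  0.4]
lid tool frame 3177 z -31.281651524533714 ((-0.044895172119140625, 0.5389719009399414), (17.95747947692871, 50.578697204589844), 87.18428802490234) [-25.6  -9.  -39.9] [ 25.3   9.  -25. ]
cell pts 4147 [-25.6  -9.  -39.9] [25.5  9.  17.9]
shift mm [ 0.61575531 -0.68679545  0.60142654]
lid plane -31.44154057215539 pitch deg -0.08074137469274255 roll -0.9779634514213066
1 44 50 623 free [1.000e-01 1.145e+02 1.490e+01] R16 [1.000e-01 1.132e+02] lat -14.9 15.1 zmax 131.1 ridge 0.1
1 50 58 1145 free [1.000e-01 1.146e+02 1.440e+01] R16 [  0.  112.7] lat -14.6 14.9 zmax 131.5 ridge 0.3
1 58 66 1108 free [1.000e-01 1.144e+02 1.400e+01] R16 [1.000e-01 1.121e+02] lat -13.9 14.3 zmax 131.0 ridge 0.2
1 66 76 1526 free [1.000e-01 1.148e+02 1.410e+01] R16 [  0.  112.7] lat -15.7 15.5 zmax 131.9 ridge 0.1
1 76 86 1921 free [  0.  113.8  16.4] R16 [  0.  114.3] lat -26.2 26.2 zmax 140.0 ridge -3.6
-1 44 50 812 free [  2.4 117.6  10. ] R16 [  3.5 109.2] lat -8.7 13.5 zmax 130.4 ridge 0.8
```

View pics/s9c.png

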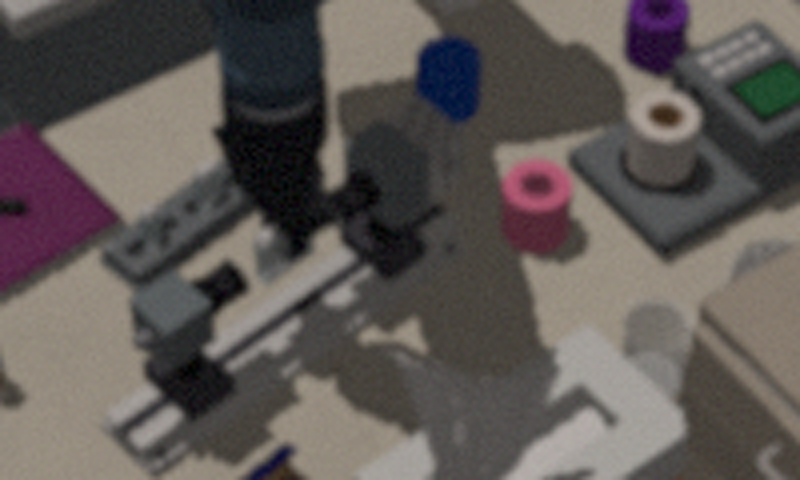

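The cell hangs between the two tubes at (275,245), and the roll sits on the spindle at (665,140). One last small trim, then hand in.

Emit:
move_arm:
  targets:
    - [[0,0.05,-0.06,0.05,0,0,0],[0,0,0,0,0,0,0],[0,0,0,0,0,0,0],[0,0,0,0,0,0,0]]

```text
t: 18.6
ee_pos: [606.5, -145.1, 109.3]
ee_rot: [0.654, 0.757, -0.0, 0.0]
ft_force: [0.5, 1.3, -0.1]
gripper_width: 12.3
grasp_force: 27.0
```

```bash
python3 - <<'E'
from h import *
s=monitor.state();print(s['t'],s['ee_pos'],s['ft_force'],s['grasp_force']);print(job.close_job())
E
```

```text
18.6 [ 606.53358004 -145.12883347  109.28581283] [ 0.49802762  1.27679339 -0.14122038] 27.043541371822357
the job is handed in; nothing more can be done
None
```

The paper roll is fully down on the spindle and released, and the long cell is held upright by its frosted sides, within about 1 mm of the middle of the beam by my measurements; the job was handed in at 18.6 s (result not shown).

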